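# Seat a tapered roller cone in its hub cup and rock it free

## Task

Take the bigger stub shaft with the tapered roller cone, set it in the hub cup that matches it, and push it steadily down, upright, until the cup it sits in has slid down fully home on its hidden stop and takes a firm push of about 15 N; never load it with more than 25 N. Then check that it is not wedged: rock the shaft over by about 6 degrees with the cone still resting in the cup, let it settle back upright and fully seated, and let go. Leave the other things on the bench where they are.

Things in the scene. Friction and masses are not known exactly. Their poses are not given: they have to be found in the camera images.
- stub_mid (a point): Bare steel stub shaft with a tapered roller cone on its lower end, standing on the small end of the cone, 75 mm high, 0.3 to 0.5 kg. From the bottom: cone 25 mm wide at its foot growing to 54 mm wide at 18 mm height, 54 mm wide collar up to 23 mm, then a plain round shaft 22 mm in diameter up to 75 mm, to be gripped (its axis is z). This point is on the axis half-way up, 37.5 mm above the foot.
- hub: The matching hub, fixed to the bench: dark steel barrel 90 mm wide, 45 mm high, on a 104 mm flange 10 mm thick. Origin at the centre of its underside, z up, on the bench. In its top slides a tapered cup (joint race), mouth 49 mm wide, 13 mm deep, with the cone's slope. The seated cone's foot is 15 mm below the cup's face; with the cup home the stub's mid point ends 61 to 74 mm above this origin.
- race (a joint): How far the bright, oiled steel cup has slid down in the matching hub, m: starts at 0 to 0.005; 0.010 is home on its stop. The stop's height depends on hidden shims: home, the cup's face lies anywhere from 6 mm below to 6 mm above the hub's top face. It slides stiffly (about 6 N to move it), stays where it is left, then stops hard.
- hub_wide: A hub of the same outer size, fixed to the bench, whose fixed cup is too wide (mouth 65 mm). Origin at the centre of the underside.
- hub_narrow: A hub of the same outer size, fixed to the bench, whose fixed cup is too narrow (mouth 37 mm). Origin at the centre of the underside.
- stub_small_mid (a point): A smaller stub shaft with a smaller cone, not to be used: 55 mm high, cone up to 36 mm wide, shaft 16 mm. Point on its axis half-way up.
- nut: Dark steel round nut, 28 mm wide, 12 mm high, lying between the hubs; origin at the centre of its underside. Leave alone.
- spacer: Aluminium spacer ring, 26 mm wide, 22 mm high, between the hubs; origin at the centre of its underside. Leave alone.
- wrench: Wrench lying on the bench to the left. Leave alone.
- grease_jar: White jar, 64 mm wide, 75 mm high, to the left; origin at the centre of its underside. Leave alone.
- oil_bottle: Grey bottle, 60 mm wide, 160 mm high, to the right; origin at the centre of its underside. Leave alone.
- hammer: Hammer lying on the bench to the right. Leave alone.
- stub: The same big stub: its frame, origin at the centre of the cone's foot, z along the shaft.
Things that resemble listed ones, but are neither listed nor needed, are in the scene too. Leave any purple look-alike of the stub alone.

How it is judged:
By the outcome, as a careful person would: the job done as asked, in the order asked, and still so for the second after the job is handed in, with the robot touching nothing.
It also fails if it takes over 58 s, if anything falls off the work surface, if the arm or the gripper's body presses on something with over 40 N, if the wrist force passes 120 N, or if a joint passes its speed limit or range.

## Robot

A 6-joint arm with a two-finger parallel gripper is mounted at the origin on the work surface. World frame = base frame: x ahead of the robot, y to its left, z up, the work surface at z = 0. Lengths are in m, angles in rad, forces in N, time in s.
With the tool pointing down it reaches from about 0.35 to 0.975 m from the base axis. Payload 4.9 kg.
Tool frame: the origin (TCP) lies on the centre line of the jaws, within the pads' length; the fingertips stand 14 mm ahead of it and the grasp point (between the pads) lies 5 mm behind it; x points along the fingers, z is the direction in which the jaws open and shut, and the axes are right-handed (so a half turn about x gives the same grasp; the last joint's range is limited). The gripper opens to 85 mm and grips with 20 to 120 N. Pads are 22 mm wide; open, the fingers measure 114 mm over their backs; the gripper's body (76 mm by 85 mm) begins 54 mm behind the grasp point. The pads swing forward as they close: fully open they stand 13 mm farther back than shut.
Start: joints at [-1.393, 0.053, 1.613, -0, 1.476, -0.119], TCP at [0.183, -0.598, 0.245] pointing down, gripper open.
Joint ranges: [-3.01, 3.01], [-1.01, 2.22], [0.06, 2.58], [-1.02, 4.17], [0.09, 2.62], [-3.14, 3.14]. Speed limits (rad/s): [2.57, 2.57, 3.14, 3.14, 3.14, 3.14].

## Interface

Orientations are given as a rotation vector (axis times angle).
In Python, from station import ctrl gives the robot as it stands.
- The arm moves only by the tool move_arm, never from a script. Its argument "increments" is a list that holds one entry, the list of rows, each a list of 4 numbers: the shift along the tool's x, y, z in units of 25 cm (1.0 is 25 cm), then the turn about the tool's x in units of 90 degrees (1.0 is 90 degrees). A call has 1 to 20 rows; each row shifts and turns the commanded pose from where the row before left it, along the tool's axes as they then stand; what a row does not reach is not made up. A row lasts 1/12 s, in which the tool goes at most 41.7 mm and 7.16 degrees, less where a joint would pass 70% of its speed; a pose out of reach is approached as far as the arm can. A call with a number of a shift or a turn outside -1 to 1 is refused whole. A call with a gripper value outside its range is refused whole. "gripper" is the closure, from 0 (fully open) to 1 (shut), set as the call begins (left out, the last holds). The fingers move at their own pace and stop on an object; "squeeze" is the grip in N (left out, the last holds). Time passes only in rows, so rows that do not move let the fingers close. It gives the time, the measured TCP pose, the force and the opening at its end, in the units of the state.
- ctrl.get_obs(): the state, without advancing time (a new reading comes with each control period).
- ctrl.get_image(name): name is "scene" or "top" or "wrist"; returns a dict with "pixels" (420x560x3 uint8, red, green, blue), "depth" (420x560 float32, m along the optical axis (not along the pixel's ray), 0 where there is no reading), "K" (3x3 intrinsics, pixels), "extrinsics" (4x4, takes a point from camera to world coordinates); the wrist camera has in their place "tool_from_camera" (4x4, takes a point from camera to tool coordinates, whose origin is the TCP and whose axes are the tool frame's). Camera axes: x right, y up, looking along -z (the intrinsics and any distortion apply to the point x, -y, -z); pixel columns grow to the right and rows downward; lengths in m; the calibration is good to about 2 mm. A picture is of the moment at which its call begins: read the wrist's pose just before it.
- ctrl.finish_job(): hands the job in, once; it reports no verdict.
Trained networks look in the newest picture that a camera, given by its name, has taken for a name from the list of things; names that differ only in an ending like _2 or _b are one class to them, and where a whole thing is asked for, a point or a joint stands for the part that bears it (a point fixed in the world has none). Each returns a list of dicts, best first, with "score" (0 to 1); they miss things now and then, are a little off and sometimes report something else, mostly with a low value. They report only what shows in the picture. A call takes as long as a camera call. They do not tell look-alikes from the thing itself.
- ctrl.trace(camera, target): "region" (420x560 bool, what is visible of it) and "pixel" ([row, column] in pixels, amid what is visible of it).
The state is a dict: "t": time; "q": joint angles; "dq": joint speeds; "effort": joint torques, N m; "tool_pos": TCP position; "tool_rot": TCP orientation; "contact_force": force on the tool from outside, world axes, zero at the start; "wrist_torque": the same for the moment, N m; "opening": finger opening in m.
Only numpy, scipy, OpenCV 4.12 (cv2) and the standard library are available. Lean on these libraries where they do the work, as an engineer would, in place of code of your own. Each camera call takes 0.05 s, during which the arm holds its last target. There are 200 camera calls.

## Working session

There is one attempt and no reset: what is moved stays moved. The work goes in short steps, Python scripts to look and compute and a tool call to move; the robot and the scene stay as the last step left them, time stands still between calls to the robot, and variables do not carry over. Pictures are saved under pics/ and viewed, about 8 in all and at most 12, crops included, and the job is handed in when it is done.

Besides the shell and the picture viewer there is one more tool, called after "Call:" as a command line: name --argument value ..., lists and objects as JSON in quotes. move_arm: Moves the arm, as the interface text tells. Shifts and turns lie within -1 to 1; 1 stands for 25 cm of shift or 90 degrees of turn. Its arguments: {"type":"object","properties":{"increments":{"type":"array","items":{"type":"array","items":{"type":"array","items":{"type":"number","minimum":-1,"maximum":1}}}},"gripper":{"type":"number"},"squeeze":{"type":"number"}},"required":["increments"]}

```bash
mkdir -p pics; ls
cat > h.py <<'E'
import numpy as np, cv2
from scipy.spatial.transform import Rotation as R
from station import ctrl
def pts(im,T=None):
    K=im["K"];d=im["depth"];v,u=np.mgrid[:420,:560]
    x=(u-K[0,2])/K[0,0]*d;y=(v-K[1,2])/K[1,1]*d
    P=np.stack([x,-y,-d],-1)
    if T is None:
        if "extrinsics" in im: T=im["extrinsics"]
    P=P@T[:3,:3].T+T[:3,3]
    P[d==0]=np.nan
    return P
def wristT(o,im):
    T=np.eye(4);T[:3,:3]=R.from_rotvec(o["tool_rot"]).as_matrix();T[:3,3]=o["tool_pos"]
    return T@im["tool_from_camera"]
E
python3 - <<'E'
from h import *
o=ctrl.get_obs();print(o)
ims=[]
for c in ["scene","top"]:
    im=ctrl.get_image(c);ims.append(im["pixels"][...,::-1].copy());P=pts(im)
    np.savez(f"{c}.npz",P=P,px=im["pixels"],K=im["K"],E=im["extrinsics"])
    for n in ["stub","hub","race","hub_wide","hub_narrow","stub_small_mid","nut","spacer"]:
        for r in ctrl.trace(c,n)[:4]:
            if r["score"]<.2: continue
            m=r["region"];q=P[m];q=q[~np.isnan(q[:,0])]
            print(c,n,round(r["score"],2),np.round(r["pixel"]),m.sum(),np.round(np.median(q,0),3) if len(q) else None,np.round(np.percentile(q,[2,98],axis=0),3).tolist() if len(q) else None)
for c,i in zip("st",ims): cv2.imwrite(f"pics/{c}.png",i)
E
```

```text
pics
{'t': 0.0, 'q': array([-1.39301664e+00,  5.33173030e-02,  1.61428566e+00,  5.90214887e-06,
        1.47596154e+00, -1.18970951e-01]), 'dq': array([ 0.00061512, -0.00133626,  0.00079253,  0.00149312,  0.00055706,
       -0.00201827]), 'effort': array([ 1.92758698e-04, -3.93679798e+01, -3.70175385e+01, -8.03267562e-05,
        7.18904877e-03, -8.87378320e-06]), 'tool_pos': array([ 0.18267481, -0.59710062,  0.24409247]), 'tool_rot': array([ 0.98920615,  1.33656207, -0.98695195]), 'contact_force': array([0.53905156, 0.02148567, 0.32794649]), 'wrist_torque': array([-0.02246744, -0.03956625, -0.02781939]), 'opening': 0.08519409216716638}
scene stub 0.87 [279. 198.] 522 [ 0.445 -0.242  0.025] [[0.392, -0.263, -0.0], [0.463, -0.203, 0.077]]
scene stub 0.7 [222. 226.] 309 [ 0.386 -0.059  0.026] [[0.359, -0.077, 0.021], [0.405, -0.031, 0.077]]
scene stub 0.6 [253. 228.] 421 [ 0.459 -0.147  0.025] [[0.43, -0.167, 0.002], [0.478, -0.117, 0.077]]
scene hub 0.24 [248. 300.] 1349 [ 0.585 -0.035  0.036] [[0.546, -0.075, 0.005], [0.63, 0.011, 0.05]]
scene race 0.97 [192. 358.] 448 [0.632 0.188 0
[... 597 characters left out ...]
.] 338 [ 0.454 -0.139  0.023] [[0.43, -0.167, 0.018], [0.477, -0.118, 0.077]]
top hub 0.74 [172. 212.] 1219 [0.627 0.178 0.045] [[0.585, 0.135, 0.006], [0.673, 0.223, 0.057]]
top race 0.75 [164. 203.] 530 [0.633 0.186 0.053] [[0.597, 0.152, 0.042], [0.664, 0.216, 0.058]]
top hub_wide 0.89 [189. 288.] 1192 [ 0.58  -0.024  0.041] [[0.535, -0.069, 0.007], [0.625, 0.023, 0.05]]
top hub_narrow 0.79 [174. 371.] 1281 [ 0.626 -0.242  0.044] [[0.583, -0.288, 0.002], [0.676, -0.2, 0.051]]
top stub_small_mid 0.7 [252. 235.] 169 [0.42  0.111 0.016] [[0.403, 0.095, -0.002], [0.437, 0.13, 0.056]]
top stub_small_mid 0.53 [172. 373.] 1223 [ 0.627 -0.241  0.045] [[0.583, -0.286, 0.006], [0.672, -0.2, 0.051]]
```

Run:
```python
import cv2,numpy as np
s=cv2.imread("pics/s.png");t=cv2.imread("pics/t.png")
a=cv2.resize(s[150:390,130:430],None,fx=2,fy=2,interpolation=cv2.INTER_CUBIC)
cv2.imwrite("pics/s2.png",a)
```

```text
(no output)
```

View pics/s2.png

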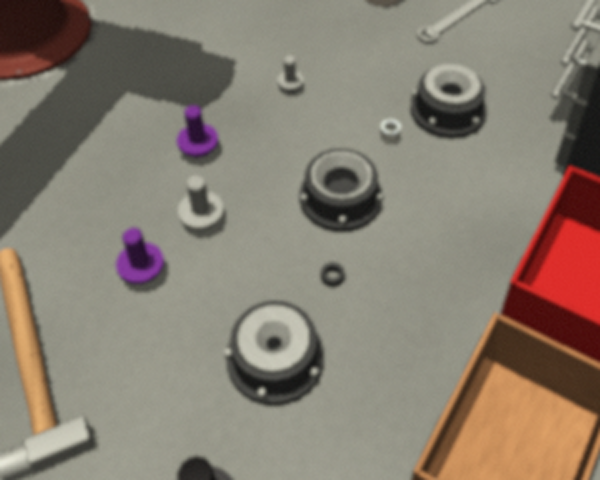

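View pics/t.png

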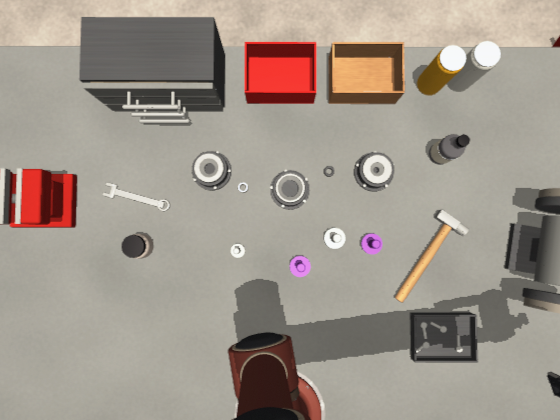

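The crop shows three big-stub candidates: purple at crop (140,262) and (197,137), and bare steel at (200,205), which is top-view pixel (336,238). The steel one fits "bare steel". The small steel stub at (290,78) is not to be used. The matching hub appears to be the far-left one, at crop (450,98), with its bright cup standing proud. I'll measure the mouths and centres next.

```bash
cat > fit.py <<'E'
import numpy as np
from scipy.optimize import least_squares
def circ(q,r=None):
    f=lambda p:np.hypot(q[:,0]-p[0],q[:,1]-p[1])-(p[2] if r is None else r)
    s=least_squares(f,[*q[:,:2].mean(0)]+([.03] if r is None else []),loss="soft_l1",f_scale=.002)
    return s.x, np.sqrt((s.fun**2).mean())
E
python3 - <<'E'
import numpy as np
from fit import circ
for c in ["scene","top"]:
    P=np.load(c+".npz")["P"].reshape(-1,3);P=P[~np.isnan(P[:,0])]
    for n,x,y in [("L",.632,.185),("C",.58,-.027),("R",.632,-.247)]:
        q=P[np.hypot(P[:,0]-x,P[:,1]-y)<.065]
        top=q[q[:,2]>.042]; 
        zt=np.percentile(top[:,2],[50,95])
        f=top[top[:,2]>.042]
        # flat ring of top face: centre by bounding
        ctr=(np.percentile(f[:,:2],1,axis=0)+np.percentile(f[:,:2],99,axis=0))/2
        rr=np.hypot(*(q[:,:2]-ctr).T)
        print(c,n,"ctr",ctr.round(4),"zt",zt.round(4),"prof",[(int(1e3*a),round(float(np.median(q[(rr>=a)&(rr<a+.004),2])),4)) for a in np.arange(0,.052,.004) if ((rr>=a)&(rr<a+.004)).any()])
    q=P[np.hypot(P[:,0]-.454,P[:,1]+.142)<.04]
    s=q[(q[:,2]>.03)&(q[:,2]<.07)];t=q[q[:,2]>.07];k=q[(q[:,2]>.015)&(q[:,2]<.027)]
    print(c,"shaft",circ(s,.011),"top",t.mean(0) if len(t) else None,len(t),"collar bb",(k[:,:2].min(0)+k[:,:2].max(0))/2, np.ptp(k[:,:2],axis=0))
E
```

```text
scene L ctr [0.6321 0.1772] zt [0.0515 0.0571] prof [(12, 0.0454), (16, 0.0454), (20, 0.0498), (24, 0.0534), (28, 0.0536), (32, 0.0519), (36, 0.0379), (40, 0.0324), (44, 0.0104), (48, 0.0062)]
scene C ctr [ 0.5815 -0.0263] zt [0.0466 0.0503] prof [(0, 0.0133), (4, 0.0133), (8, 0.0132), (12, 0.0128), (16, 0.0126), (20, 0.0138), (24, 0.0392), (28, 0.0447), (32, 0.0478), (36, 0.0463), (40, 0.0385), (44, 0.0249), (48, 0.0091)]
scene R ctr [ 0.6302 -0.2489] zt [0.0476 0.0507] prof [(4, 0.0136), (8, 0.0382), (12, 0.0427), (16, 0.0476), (20, 0.049), (24, 0.0488), (28, 0.0491), (32, 0.0488), (36, 0.0461), (40, 0.0439), (44, 0.0201), (48, 0.0097)]
scene shaft (array([ 0.45213901, -0.1413079 ]), np.float64(0.0009652479857717747)) top [ 0.4541998  -0.14282529  0.0752019 ] 65 collar bb [ 0.45249751 -0.14172173] [0.05421883 0.05527694]
top L ctr [0.6322 0.1823] zt [0.0499 0.0563] prof [(0, 0.0203), (4, 0.0183), (8, 0.0195), (12, 0.0207), (16, 0.045), (20, 0.0505), (24, 0.0536), (28, 0.0539), (32, 0.0536), (36, 0.0458), (40, 0.0443), (44, 0.0214), (48, 0.0093)]
top C ctr [ 0.5821 -0.0253] zt [0.0455 0.0498] prof [(0, 0.0114), (4, 0.0111), (8, 0.0111), (12, 0.0116), (16, 0.0119), (20, 0.0323), (24, 0.0398), (28, 0.0445), (32, 0.0476), (36, 0.0447), (40, 0.0448), (44, 0.0136), (48, 0.0099)]
top R ctr [ 0.6304 -0.2475] zt [0.0466 0.0505] prof [(0, 0.0125), (4, 0.0106), (8, 0.0364), (12, 0.0417), (16, 0.0471), (20, 0.048), (24, 0.0474), (28, 0.0472), (32, 0.0477), (36, 0.0448), (40, 0.0446), (44, 0.0178), (48, 0.0093)]
top shaft (array([ 0.45409836, -0.14116089]), np.float64(0.0018460911479585246)) top [ 0.45359914 -0.14061416  0.07427226] 61 collar bb [ 0.45361034 -0.14150827] [0.05191403 0.05258854]
```

Left hub: cup face near 54 mm, mouth radius about 24.5 mm, so it matches. The centre hub is the wide one and the right hub the narrow one. The steel stub is at about (0.4535, -0.1415). Next I compute the move.

```bash
cat > mv.py <<'E'
from h import *
import sys
# usage: mv.py x y z [tool-z heading deg]; prints total tool shift in units & turn
o=ctrl.get_obs();M=R.from_rotvec(o["tool_rot"]).as_matrix()
hd=np.degrees(np.arctan2(M[1,2],M[0,2]))
print("t",round(o["t"],2),"pos",o["tool_pos"].round(4),"axes x",M[:,0].round(3),"y",M[:,1].round(3),"z",M[:,2].round(3),"head",hd.round(1),"q6",o["q"].round(2),"F",o["contact_force"].round(1),"open",round(o["opening"],4))
if len(sys.argv)>3:
    d=np.array([float(a) for a in sys.argv[1:4]])-o["tool_pos"]
    print("world d",d.round(4),"units",(M.T@d/.25).round(4),"dist",np.linalg.norm(d).round(4))
E
python3 mv.py 0.4535 -0.1415 0.16
```

```text
t 0.9 pos [ 0.1828 -0.5977  0.2453] axes x [ 0. -0. -1.] y [ 0.956  0.293 -0.   ] z [ 0.293 -0.956  0.   ] head -73.0 q6 [-1.39  0.05  1.61  0.    1.48 -0.12] F [ 0.1  0.8 -0.2] open 0.0857
world d [ 0.2707  0.4562 -0.0853] units [ 0.3412  1.5692 -1.4281] dist 0.5372
```

Call:
move_arm --increments '[[[0.005, 0.046, -0.042, 0], [0.01, 0.0923, -0.084, 0], [0.01, 0.0923, -0.084, 0], [0.01, 0.0923, -0.084, 0], [0.01, 0.0923, -0.084, 0], [0.01, 0.0923, -0.084, 0], [0.01, 0.0923, -0.084, 0], [0.01, 0.0923, -0.084, 0], [0.01, 0.0923, -0.084, 0], [0.01, 0.0923, -0.084, 0], [0.01, 0.0923, -0.084, 0], [0.01, 0.0923, -0.084, 0], [0.01, 0.0923, -0.084, 0], [0.01, 0.0923, -0.084, 0], [0.01, 0.0923, -0.084, 0], [0.01, 0.0923, -0.084, 0], [0.01, 0.0923, -0.084, 0], [0.005, 0.046, -0.042, 0], [0, 0, 0, 0], [0, 0, 0, 0]]]' --gripper 0.3 --squeeze 40

```text
t: 2.57
tool_pos: [0.4535, -0.1411, 0.2028]
tool_rot: [0.986, 1.336, -0.987]
contact_force: [-0.8, -0.2, -0.2]
opening: 0.0597
```

```bash
cat > wr.py <<'E'
from h import *
from fit import circ
import sys
n=sys.argv[1]
o=ctrl.get_obs();im=ctrl.get_image("wrist");cv2.imwrite(f"pics/{n}.png",im["pixels"][...,::-1])
P=pts(im,wristT(o,im));np.savez(n+".npz",P=P);np.save(n+"_T.npy",wristT(o,im))
P=P.reshape(-1,3);P=P[~np.isnan(P[:,0])]
x,y=map(float,sys.argv[2:4])
q=P[np.hypot(P[:,0]-x,P[:,1]-y)<.04]
s=q[(q[:,2]>.03)&(q[:,2]<.07)];t=q[q[:,2]>.07];k=q[(q[:,2]>.015)&(q[:,2]<.028)]
print("shaft",circ(s,.011) if len(s)>20 else None,"top",t.mean(0),len(t),"bb",(t.min(0)+t.max(0))/2,"collar",(k[:,:2].min(0)+k[:,:2].max(0))/2,np.ptp(k[:,:2],axis=0))
E
python3 wr.py w1 .4535 -.1415; python3 mv.py .4535 -.1415 .045
```

```text
shaft (array([ 0.45539092, -0.14260892]), np.float64(0.00011711829603162883)) top [ 0.46645741 -0.13788908  0.24920602] 23195 bb [ 0.45873289 -0.13800004  0.17630457] collar [ 0.45542094 -0.1426063 ] [0.05395522 0.05371413]
t 2.62 pos [ 0.4533 -0.1418  0.2029] axes x [-0.    -0.001 -1.   ] y [ 0.956  0.293 -0.   ] z [ 0.293 -0.956  0.   ] head -73.0 q6 [-0.46 -0.29  2.   -0.    1.43  0.81] F [ 0.  -0.7 -0.3] open 0.0598
world d [ 0.0002  0.0003 -0.1579] units [ 0.6316  0.0012 -0.0011] dist 0.1579
```

View pics/w1.png

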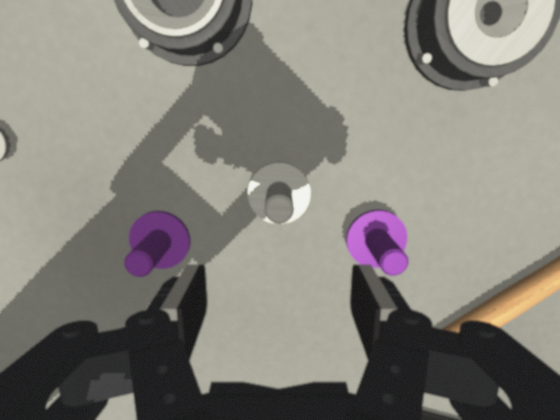

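Wrist view: the steel stub is at (279,205), between the purple ones at (140,260) and (393,262). Its collar measures 54 mm, at (0.4554, -0.1426). Descending.

Call:
move_arm --increments '[[[0.03, 0.0063, 0.004, 0], [0.08, 0, 0, 0], [0.08, 0, 0, 0], [0.08, 0, 0, 0], [0.08, 0, 0, 0], [0.08, 0, 0, 0], [0.08, 0, 0, 0], [0.06, 0, 0, 0], [0.04, 0, 0, 0], [0.01, 0, 0, 0], [0, 0, 0, 0], [0, 0, 0, 0]]]'

```text
t: 3.62
tool_pos: [0.4557, -0.1427, 0.0485]
tool_rot: [0.988, 1.334, -0.988]
contact_force: [-0.4, 0.6, -0.0]
opening: 0.0596
```

Call:
move_arm --increments '[[[0, 0, 0, 0], [0, 0, 0, 0], [0, 0, 0, 0], [0, 0, 0, 0], [0, 0, 0, 0], [0, 0, 0, 0]]]' --gripper 1 --squeeze 50

```text
t: 4.12
tool_pos: [0.4559, -0.1422, 0.0487]
tool_rot: [0.988, 1.334, -0.987]
contact_force: [-0.4, 1.3, 5.6]
opening: 0.0207
```

```bash
python3 mv.py .632 .182 .16
```

```text
t 4.12 pos [ 0.4559 -0.1422  0.0487] axes x [ 0.001 -0.    -1.   ] y [0.956 0.293 0.001] z [ 0.293 -0.956  0.001] head -73.0 q6 [-0.46 -0.09  2.1   0.    1.13  0.82] F [-0.4  1.3  5.6] open 0.0207
world d [0.1761 0.3242 0.1113] units [-0.4447  1.0536 -1.0336] dist 0.3854
```

Call:
move_arm --increments '[[[-0.02, 0, 0, 0], [-0.05, 0, 0, 0], [-0.1, 0, 0, 0], [-0.1, 0, 0, 0], [-0.1, 0, 0, 0], [-0.05, 0.034, -0.043, 0], [-0.02, 0.0678, -0.086, 0], [0, 0.0678, -0.086, 0], [0, 0.0678, -0.086, 0], [0, 0.0678, -0.086, 0], [0, 0.0678, -0.086, 0], [0, 0.0678, -0.086, 0], [0, 0.0678, -0.086, 0], [0, 0.0678, -0.086, 0], [0, 0.0678, -0.086, 0], [0, 0.0678, -0.086, 0], [0, 0.0678, -0.086, 0], [0, 0.034, -0.043, 0], [0, 0, 0, 0], [0, 0, 0, 0]]]'

```text
t: 5.78
tool_pos: [0.5735, 0.1642, 0.1565]
tool_rot: [0.985, 1.337, -0.989]
contact_force: [-0.6, -0.6, -3.9]
opening: 0.0207
```

```bash
cat > hubm.py <<'E'
from h import *
from fit import circ
import sys
n=sys.argv[1]
o=ctrl.get_obs();im=ctrl.get_image("wrist");cv2.imwrite(f"pics/{n}.png",im["pixels"][...,::-1])
T=wristT(o,im);P=pts(im,T);print("cam",T[:3,3].round(3))
np.savez(n+".npz",P=P,d=im["depth"])
# race face/hub: height bands
Q=P.reshape(-1,3);Q=Q[~np.isnan(Q[:,0])]
q=Q[np.hypot(Q[:,0]-.632,Q[:,1]-.182)<.06]
f=q[(q[:,2]>.049)&(q[:,2]<.062)];print("face z pct",np.percentile(f[:,2],[5,25,50,75,95]).round(4),len(f))
c,e=circ(f);print("ring fit",c.round(4),e)
zz=np.median(f[:,2]);
r=np.hypot(*(q[:,:2]-c[:2]).T)
print([(k,round(float(np.median(q[(r>=k*1e-3)&(r<(k+2)*1e-3),2])),4)) for k in range(0,54,2) if ((r>=k*1e-3)&(r<(k+2)*1e-3)).sum()>5])
b=q[(q[:,2]>.015)&(q[:,2]<.04)&(r>.04)];print("barrel r45",circ(b,.045) if len(b)>30 else None,len(b))
t=q[(q[:,2]>.04)&(q[:,2]<.048)&(r>.034)];print("top face",len(t),(t[:,:2].min(0)+t[:,:2].max(0))/2,np.ptp(t[:,:2],axis=0))
g=(f[:,:2].min(0)+f[:,:2].max(0))/2;print("face bb",g,np.ptp(f[:,:2],axis=0))
# held stub: points near tool axis
M=T[:3,:3]
E
python3 hubm.py w2; python3 mv.py .632 .182 .13
```

```text
cam [0.642 0.184 0.285]
face z pct [0.0503 0.0532 0.0539 0.0545 0.0552] 7949
ring fit [0.6341 0.1813 0.0293] 0.0046085340897055625
[(0, 0.0196), (2, 0.0195), (4, 0.0197), (6, 0.0195), (8, 0.0195), (10, 0.0195), (12, 0.0196), (14, 0.0415), (16, 0.0447), (18, 0.0473), (20, 0.0497), (22, 0.0521), (24, 0.054), (26, 0.0542), (28, 0.0541), (30, 0.0542), (32, 0.0541), (34, 0.0541), (36, 0.0538), (38, 0.0452), (40, 0.0453), (42, 0.0452), (44, 0.2221), (46, 0.2222), (48, 0.2193), (50, 0.1996), (52, 0.1718)]
barrel r45 (array([0.63717258, 0.18252902]), np.float64(0.00507822483702821)) 236
top face 4326 [0.63392916 0.18106646] [0.08922987 0.08981774]
face bb [0.63391255 0.18116635] [0.07267051 0.07284617]
t 5.83 pos [0.5734 0.1635 0.1566] axes x [-0.002 -0.001 -1.   ] y [ 0.956  0.293 -0.003] z [ 0.293 -0.956  0.   ] head -73.0 q6 [ 0.15  0.06  1.76 -0.    1.33  1.43] F [ 0.6 -0.6 -4.1] open 0.0207
world d [ 0.0586  0.0185 -0.0266] units [ 0.106   0.2459 -0.0022] dist 0.0669
```

View pics/w2.png

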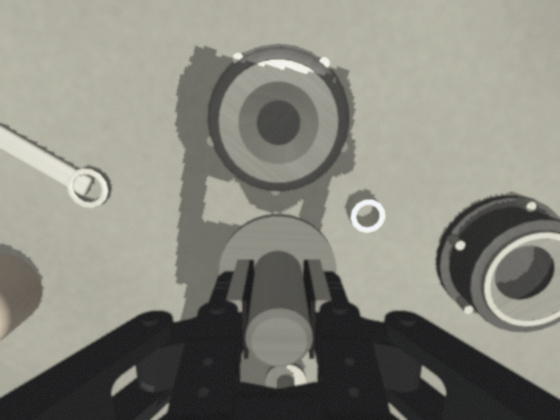

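The cup is clear in view at (279,122), and the stub is held upright. Both come from the same camera, so I fit the held stub's axis to cancel calibration bias.

Run:
```python
import numpy as np
from fit import circ
P=np.load("w2.npz")["P"]
# collar top face: pixels rows 215-260
Q=P[200:300,205:350].reshape(-1,3);Q=Q[~np.isnan(Q[:,0])]
Q=Q[np.hypot(Q[:,0]-.5735,Q[:,1]-.164)<.04]
print(np.percentile(Q[:,2],[5,25,50,75,95]).round(4))
for lo in np.arange(.09,.19,.004):
    b=Q[(Q[:,2]>lo)&(Q[:,2]<lo+.004)]
    if len(b)>20: print(lo.round(3),len(b),b.mean(0).round(4),[np.round(v,4) for v in circ(b,.011)],[np.round(v,4) for v in circ(b,.027)])
T=P[305:365,240:315].reshape(-1,3);print("top",np.nanmedian(T,0).round(4))
c=P[214:240,215:345].reshape(-1,3);c=c[np.abs(c[:,2]-np.nanmedian(c[:,2]))<.004]
n=np.linalg.lstsq(np.c_[c[:,:2],np.ones(len(c))],c[:,2],rcond=None)[0];print("collar plane slope deg",np.degrees(n[:2]).round(2),np.median(c[:,2]).round(4))
```

```text
[-0.0004  0.1301  0.1313  0.1589  0.1724]
0.122 27 [0.595  0.1653 0.1254] [array([0.5903, 0.1644]), np.float64(0.0062)] [array([0.5727, 0.1628]), np.float64(0.0001)]
0.126 747 [0.5901 0.1643 0.1292] [array([0.5886, 0.1645]), np.float64(0.0067)] [array([0.5685, 0.1629]), np.float64(0.005)]
0.13 3463 [0.5864 0.1679 0.1309] [array([0.5846, 0.1672]), np.float64(0.007)] [array([0.5654, 0.1606]), np.float64(0.0046)]
0.134 151 [0.5817 0.1656 0.1361] [array([0.573 , 0.1628]), np.float64(0.0002)] [array([0.6074, 0.1736]), np.float64(0.0025)]
0.138 166 [0.5817 0.1653 0.1401] [array([0.573 , 0.1628]), np.float64(0.0005)] [array([0.6075, 0.1728]), np.float64(0.0024)]
0.142 200 [0.5816 0.1651 0.1439] [array([0.5731, 0.1628]), np.float64(0.0014)] [array([0.6073, 0.1722]), np.float64(0.0027)]
0.146 379 [0.5831 0.1655 0.1482] [array([0.5903, 0.1676]), np.float64(0.0041)] [array([0.5579, 0.1595]), np.float64(0.0034)]
0.15 477 [0.583  0.1657 0.152 ] [array([0.5893, 0.1674]), np.float64(0.0061)] [array([0.5604, 0.1581]), np.float64(0.0037)]
0.154 549 [0.5828 0.1658 0.156 ] [array([0.5889, 0.1675]), np.
[... 180 characters left out ...]
.0037)]
0.162 651 [0.5831 0.1656 0.164 ] [array([0.5894, 0.1674]), np.float64(0.0064)] [array([0.5605, 0.1578]), np.float64(0.0037)]
0.166 663 [0.5834 0.1658 0.1681] [array([0.5898, 0.1679]), np.float64(0.0066)] [array([0.6071, 0.173 ]), np.float64(0.0037)]
0.17 550 [0.5839 0.1659 0.1719] [array([0.5908, 0.1681]), np.float64(0.0064)] [array([0.6077, 0.1733]), np.float64(0.0035)]
0.174 270 [0.5856 0.1662 0.1759] [array([0.5884, 0.167 ]), np.float64(0.0037)] [array([0.6084, 0.1732]), np.float64(0.001)]
0.178 100 [0.5859 0.1668 0.1788] [array([0.5859, 0.1666]), np.float64(0.0033)] [array([0.5637, 0.1596]), np.float64(0.001)]
top [0.5749 0.1629 0.182 ]
collar plane slope deg [-4.77 -0.94] 0.1306
```

Call:
move_arm --increments '[[[0, 0.02, 0.0016, 0], [0, 0.06, 0, 0], [0, 0.07, 0, 0], [0, 0.06, 0, 0], [0, 0.035, 0, 0], [0, 0.01, 0, 0], [0.03, 0, 0, 0], [0.05, 0, 0, 0], [0.05, 0, 0, 0], [0.05, 0, 0, 0], [0.04, 0, 0, 0], [0.02, 0, 0, 0], [0.01, 0, 0, 0], [0, 0, 0, 0], [0, 0, 0, 0], [0, 0, 0, 0]]]'

```text
t: 7.17
tool_pos: [0.6361, 0.1826, 0.0964]
tool_rot: [0.989, 1.334, -0.986]
contact_force: [-0.7, -0.1, -4.3]
opening: 0.0207
```

```bash
cat > look.py <<'E'
from h import *
from fit import circ
import sys
n=sys.argv[1]
o=ctrl.get_obs();im=ctrl.get_image("wrist");cv2.imwrite(f"pics/{n}.png",im["pixels"][...,::-1])
P=pts(im,wristT(o,im));np.savez(n+".npz",P=P)
print("t",round(o["t"],2),"tcp",o["tool_pos"].round(4),"F",o["contact_force"].round(1),"M",o["wrist_torque"].round(2))
c=o["tool_pos"]
Q=P.reshape(-1,3);Q=Q[~np.isnan(Q[:,0])];Q=Q[np.hypot(Q[:,0]-.634,Q[:,1]-.181)<.05]
r=np.hypot(Q[:,0]-.634,Q[:,1]-.181);zt=c[2]-.0257
k=Q[(abs(Q[:,2]-zt)<.004)&(r>.014)&(r<.025)]
z0=np.median(k[:,2])
for i in range(4):
    A=np.c_[k[:,:2]-[.634,.181],np.ones(len(k))];s=np.linalg.lstsq(A,k[:,2],rcond=None)[0];k=k[abs(A@s-k[:,2])<.0012]
print("collar top z",s[2].round(4),"slope deg x,y",np.degrees(s[:2]).round(2),len(k))
for lo in np.arange(z0+.003,z0+.016,.004):
    b=Q[(Q[:,2]>lo)&(Q[:,2]<lo+.004)&(r<.02)]
    if len(b)>20: print("shaft",lo.round(4),len(b),[np.round(v,4) for v in circ(b,.011)])
e=Q[(Q[:,2]<z0-.001)&(Q[:,2]>z0-.005)&(r>.024)&(r<.03)]
if len(e)>20: print("collar",[np.round(v,4) for v in circ(e,.027)],len(e))
for lo,hi in [(.029,.035),(.0385,.044)]:
    b=Q[(r>lo)&(r<hi)&(Q[:,2]<.06)&(Q[:,2]>.035)];print("r",lo,np.median(b[:,2]).round(4),len(b))
    if lo<.03 and len(b)>50:
        A=np.c_[b[:,:2]-[.634,.181],np.ones(len(b))]
b=Q[(Q[:,2]>.0425)&(Q[:,2]<.048)&(r>.036)];print("hub top bb",((b[:,:2].min(0)+b[:,:2].max(0))/2).round(4),np.ptp(b[:,:2],axis=0).round(4))
E
python3 look.py w3
```

```text
t 7.17 tcp [0.6361 0.1826 0.0964] F [-0.7 -0.1 -4.3] M [ 0.02 -0.   -0.04]
collar top z 0.0705 slope deg x,y [0.09 0.54] 2375
shaft 0.0736 159 [array([0.6357, 0.1812]), np.float64(0.0002)]
shaft 0.0776 162 [array([0.6357, 0.1812]), np.float64(0.0002)]
shaft 0.0816 215 [array([0.6358, 0.1811]), np.float64(0.0006)]
shaft 0.0856 270 [array([0.6365, 0.1816]), np.float64(0.003)]
collar [array([0.6351, 0.1817]), np.float64(0.0012)] 298
r 0.029 0.0541 2719
r 0.0385 0.0449 3302
hub top bb [0.639  0.1814] [0.079  0.0895]
```

View pics/w3.png

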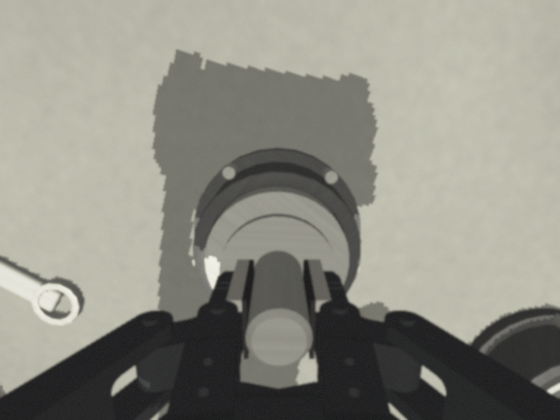

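Run:
```python
import numpy as np
from fit import circ
for n in ["w2","w3"]:
    P=np.load(n+".npz")["P"].reshape(-1,3);P=P[~np.isnan(P[:,0])]
    for zc,R0 in [(.0541,.0364),(.0451,.045)]:
        q=P[(abs(P[:,2]-zc)<.0015)];c=np.array([.634,.181])
        for i in range(4):
            d=q[:,:2]-c;a=np.degrees(np.arctan2(d[:,1],d[:,0]))//6;r=np.hypot(*d.T)
            s=r<R0+.006
            E=np.array([q[s&(a==k)][np.argmax(r[s&(a==k)])] for k in np.unique(a[s]) if (s&(a==k)).sum()>5 and r[s&(a==k)].max()>R0-.004])
            x,e=circ(E,R0);c=x
        print(n,zc,c.round(4),e.round(5),len(E))
```

```text
w2 0.0541 [0.6339 0.1813] 0.00011 60
w2 0.0451 [0.634  0.1813] 0.00059 60
w3 0.0541 [0.634  0.1813] 0.00013 38
w3 0.0451 [0.6336 0.1811] 0.00047 42
```

Call:
move_arm --increments '[[[0, -0.0068, -0.0025, 0], [0.006, 0, 0, 0], [0.008, 0, 0, 0], [0.008, 0, 0, 0], [0.004, 0, 0, 0], [0.002, 0, 0, 0], [0, 0, 0, 0], [0, 0, 0, 0], [0, 0, 0, 0]]]'

```text
t: 7.97
tool_pos: [0.6338, 0.1825, 0.0884]
tool_rot: [0.988, 1.335, -0.988]
contact_force: [-0.1, -0.6, -4.1]
opening: 0.0209
```

Call:
move_arm --increments '[[[0.002, 0, 0, 0], [0.002, 0, 0, 0], [0.002, 0, 0, 0], [0, 0, 0, 0], [0, 0, 0, 0]]]'

```text
t: 8.38
tool_pos: [0.6341, 0.1826, 0.0877]
tool_rot: [0.988, 1.334, -0.987]
contact_force: [0.2, -1.0, 1.2]
opening: 0.0204
```

Call:
move_arm --increments '[[[0.002, 0, 0, 0], [0.002, 0, 0, 0], [0.002, 0, 0, 0], [0, 0, 0, 0]]]'

```text
t: 8.72
tool_pos: [0.634, 0.1825, 0.0855]
tool_rot: [0.988, 1.334, -0.987]
contact_force: [1.1, -0.5, 0.1]
opening: 0.0204
```

Call:
move_arm --increments '[[[0.002, 0, 0, 0], [0.002, 0, 0, 0], [0.002, 0, 0, 0], [0, 0, 0, 0]]]'

```text
t: 9.05
tool_pos: [0.6339, 0.1825, 0.0839]
tool_rot: [0.988, 1.334, -0.987]
contact_force: [2.1, -0.8, 1.8]
opening: 0.021
```

Call:
move_arm --increments '[[[0.002, 0, 0, 0], [0.002, 0, 0, 0], [0, 0, 0, 0]]]'

```text
t: 9.3
tool_pos: [0.6339, 0.1825, 0.0829]
tool_rot: [0.988, 1.335, -0.987]
contact_force: [2.5, -0.0, 1.9]
opening: 0.0204
```

Call:
move_arm --increments '[[[0.002, 0, 0, 0], [0.002, 0, 0, 0], [0, 0, 0, 0]]]'

```text
t: 9.55
tool_pos: [0.6339, 0.1825, 0.0819]
tool_rot: [0.988, 1.334, -0.987]
contact_force: [3.3, -0.8, 1.5]
opening: 0.0205
```

Call:
move_arm --increments '[[[0.002, 0.0015, 0, 0], [0.002, 0.0015, 0, 0], [0, 0, 0, 0]]]'

```text
t: 9.8
tool_pos: [0.634, 0.1826, 0.0805]
tool_rot: [0.987, 1.336, -0.989]
contact_force: [2.5, -0.8, 1.2]
opening: 0.0209
```

Call:
move_arm --increments '[[[0.002, 0, 0, 0], [0, 0, 0, 0], [0, 0, 0, 0]]]'

```text
t: 10.05
tool_pos: [0.6341, 0.1826, 0.0803]
tool_rot: [0.987, 1.335, -0.988]
contact_force: [0.8, -1.5, 2.8]
opening: 0.0208
```

Call:
move_arm --increments '[[[0.002, 0, 0, 0], [0, 0, 0, 0], [0, 0, 0, 0]]]'

```text
t: 10.3
tool_pos: [0.6342, 0.1826, 0.0803]
tool_rot: [0.987, 1.335, -0.988]
contact_force: [-0.4, -2.4, 5.2]
opening: 0.021
```

Call:
move_arm --increments '[[[0.002, 0, 0, 0], [0, 0, 0, 0], [0, 0, 0, 0]]]'

```text
t: 10.55
tool_pos: [0.6343, 0.1827, 0.0803]
tool_rot: [0.987, 1.335, -0.988]
contact_force: [-1.6, -2.0, 6.9]
opening: 0.0209
```

Call:
move_arm --increments '[[[0.002, -0.001, 0, 0], [0, 0, 0, 0], [0, 0, 0, 0]]]'

```text
t: 10.8
tool_pos: [0.6343, 0.1827, 0.0803]
tool_rot: [0.988, 1.335, -0.988]
contact_force: [-1.9, -2.4, 8.5]
opening: 0.0207
```

Call:
move_arm --increments '[[[0.002, -0.001, 0, 0], [0, 0, 0, 0], [0, 0, 0, 0]]]'

```text
t: 11.05
tool_pos: [0.6343, 0.1827, 0.0803]
tool_rot: [0.988, 1.335, -0.987]
contact_force: [-2.7, -2.0, 10.5]
opening: 0.0207
```

Call:
move_arm --increments '[[[0.002, -0.001, 0, 0], [0, 0, 0, 0], [0, 0, 0, 0]]]'

```text
t: 11.3
tool_pos: [0.6343, 0.1827, 0.0802]
tool_rot: [0.988, 1.334, -0.987]
contact_force: [-1.1, -1.8, 11.4]
opening: 0.0207
```

Call:
move_arm --increments '[[[0.002, -0.001, 0, 0], [0, 0, 0, 0], [0, 0, 0, 0], [0, 0, 0, 0], [0, 0, 0, 0]]]'

```text
t: 11.72
tool_pos: [0.6343, 0.1827, 0.0802]
tool_rot: [0.989, 1.334, -0.986]
contact_force: [-2.2, -1.5, 11.6]
opening: 0.0208
```

```bash
python3 look.py w4
```

```text
t 11.72 tcp [0.6343 0.1827 0.0802] F [-2.2 -1.5 11.6] M [-0.4   0.54 -0.01]
collar top z 0.0545 slope deg x,y [-0.3   0.49] 2551
shaft 0.0574 155 [array([0.6338, 0.1813]), np.float64(0.0002)]
shaft 0.0614 157 [array([0.6338, 0.1813]), np.float64(0.0002)]
shaft 0.0654 213 [array([0.634 , 0.1811]), np.float64(0.0009)]
shaft 0.0694 292 [array([0.6514, 0.1864]), np.float64(0.0029)]
collar [array([0.6335, 0.1815]), np.float64(0.0007)] 261
r 0.029 0.0465 3053
r 0.0385 0.0449 4016
hub top bb [0.6398 0.1812] [0.0776 0.0897]
```

Call:
move_arm --increments '[[[0.002, -0.001, 0, 0], [0.002, 0, 0, 0], [0, 0, 0, 0], [0, 0, 0, 0], [0, 0, 0, 0]]]'

```text
t: 12.18
tool_pos: [0.6344, 0.1827, 0.0802]
tool_rot: [0.989, 1.333, -0.986]
contact_force: [-4.1, -2.3, 17.2]
opening: 0.0207
```

Home on the stop and firm: the TCP stays at 0.0802 while the cup load rises to about 21 N. The collar sits 8 mm above the cup face, as it should when seated. Now unloading and loosening the grip.

Call:
move_arm --increments '[[[-0.004, 0.001, 0, 0], [-0.004, 0.001, 0, 0], [-0.004, 0.001, 0, 0], [-0.002, 0, 0, 0], [0, 0, 0, 0], [0, 0, 0, 0]]]' --squeeze 20

```text
t: 12.68
tool_pos: [0.6341, 0.1826, 0.0803]
tool_rot: [0.988, 1.335, -0.987]
contact_force: [0.1, -2.0, 4.8]
opening: 0.0206
```

Call:
move_arm --increments '[[[-0.003, 0, 0, 0], [-0.003, 0, 0, 0], [0, 0, 0, 0], [0, 0, 0, 0]]]'

```text
t: 13.02
tool_pos: [0.6337, 0.1826, 0.0804]
tool_rot: [0.988, 1.335, -0.988]
contact_force: [4.2, -1.1, -2.6]
opening: 0.0211
```

Call:
move_arm --increments '[[[-0.001, 0.002, 0, 0], [-0.001, 0.002, 0, 0], [-0.001, 0.002, 0, 0], [-0.001, 0.002, 0, 0], [0, 0, 0, 0], [0, 0, 0, 0]]]'

```text
t: 13.52
tool_pos: [0.6347, 0.1833, 0.0814]
tool_rot: [0.987, 1.337, -0.989]
contact_force: [-1.0, -0.5, -4.0]
opening: 0.021
```

```bash
python3 look.py w5
```

```text
t 13.52 tcp [0.6347 0.1833 0.0814] F [-1.  -0.5 -4. ] M [-0.04  0.1  -0.03]
collar top z 0.0556 slope deg x,y [-0.28  0.51] 2502
shaft 0.0585 157 [array([0.6341, 0.182 ]), np.float64(0.0002)]
shaft 0.0625 166 [array([0.6341, 0.1819]), np.float64(0.0002)]
shaft 0.0665 201 [array([0.6343, 0.1819]), np.float64(0.0009)]
shaft 0.0705 293 [array([0.6353, 0.1817]), np.float64(0.0034)]
collar [array([0.6338, 0.1821]), np.float64(0.0007)] 258
r 0.029 0.0464 2981
r 0.0385 0.0449 3960
hub top bb [0.6401 0.1814] [0.0767 0.0895]
```

With a 20 N grip the stub just lifts 1 mm without tipping, because the pads hold it upright. I'll put it back down, open to a loose cage and raise the jaws so the lever is long enough to tip it.

Call:
move_arm --increments '[[[0.001, -0.002, 0, 0], [0.001, -0.002, 0, 0], [0.001, -0.002, 0, 0], [0.001, -0.001, 0, 0], [0.002, 0, 0, 0], [0.002, 0, 0, 0], [0.002, 0, 0, 0], [0, 0, 0, 0], [0, 0, 0, 0]]]'

```text
t: 14.32
tool_pos: [0.6343, 0.1826, 0.0804]
tool_rot: [0.988, 1.335, -0.988]
contact_force: [-0.8, -1.4, 0.5]
opening: 0.0207
```

Call:
move_arm --increments '[[[0, 0, 0, 0], [0, 0, 0, 0], [0, 0, 0, 0], [0, 0, 0, 0]]]' --gripper 0.66

```text
t: 14.65
tool_pos: [0.6345, 0.1828, 0.0803]
tool_rot: [0.988, 1.334, -0.987]
contact_force: [0.1, 0.3, -0.2]
opening: 0.0291
```

```bash
python3 look.py w6; python3 mv.py .634 .1813 .106
```

```text
t 14.65 tcp [0.6345 0.1828 0.0803] F [ 0.1  0.3 -0.2] M [ 0.   -0.02 -0.04]
collar top z 0.0545 slope deg x,y [-0.01  0.5 ] 2890
shaft 0.0575 162 [array([0.6337, 0.1812]), np.float64(0.0002)]
shaft 0.0615 173 [array([0.6337, 0.1812]), np.float64(0.0002)]
shaft 0.0655 219 [array([0.6338, 0.1813]), np.float64(0.0021)]
shaft 0.0695 305 [array([0.6339, 0.181 ]), np.float64(0.0032)]
collar [array([0.6334, 0.1814]), np.float64(0.0006)] 258
r 0.029 0.0464 2862
r 0.0385 0.0449 3860
hub top bb [0.6341 0.1814] [0.0888 0.0893]
t 14.7 pos [0.6344 0.1828 0.0802] axes x [ 0.001  0.    -1.   ] y [0.956 0.292 0.001] z [ 0.292 -0.956  0.   ] head -73.0 q6 [0.17 0.28 1.65 0.   1.21 1.44] F [ 0.7 -0.2 -0.6] open 0.0288
world d [-0.0004 -0.0015  0.0258] units [-0.1033 -0.0031  0.0052] dist 0.0259
```

Call:
move_arm --increments '[[[-0.02, 0, 0, 0], [-0.03, 0, 0, 0], [-0.03, 0, 0, 0], [-0.02, 0, 0, 0], [0, 0, 0.004, 0], [0, 0, 0.004, 0], [0, 0, 0.004, 0], [0, 0, 0.004, 0], [0, 0, 0.004, 0], [0, 0, 0.004, 0], [0, 0, 0, 0], [0, 0, 0, 0]]]'

```text
t: 15.7
tool_pos: [0.6357, 0.1774, 0.105]
tool_rot: [0.988, 1.336, -0.987]
contact_force: [-1.9, 2.3, 1.4]
opening: 0.0287
```

```bash
sed 's/zt=c\[2\]-.0257/zt=.056/' look.py > look2.py; python3 look2.py w7
```

```text
t 15.7 tcp [0.6357 0.1774 0.105 ] F [-1.9  2.3  1.4] M [0.57 0.23 0.  ]
collar top z 0.055 slope deg x,y [-0.68  1.98] 3003
shaft 0.0579 99 [array([0.6341, 0.1806]), np.float64(0.0002)]
shaft 0.0619 117 [array([0.6342, 0.1804]), np.float64(0.0002)]
shaft 0.0659 115 [array([0.6342, 0.1803]), np.float64(0.0002)]
shaft 0.0699 132 [array([0.6342, 0.1802]), np.float64(0.0002)]
collar [array([0.6334, 0.182 ]), np.float64(0.001)] 303
r 0.029 0.0465 2603
r 0.0385 0.0449 3207
hub top bb [0.6341 0.1814] [0.0889 0.0892]
```

View pics/w7.png

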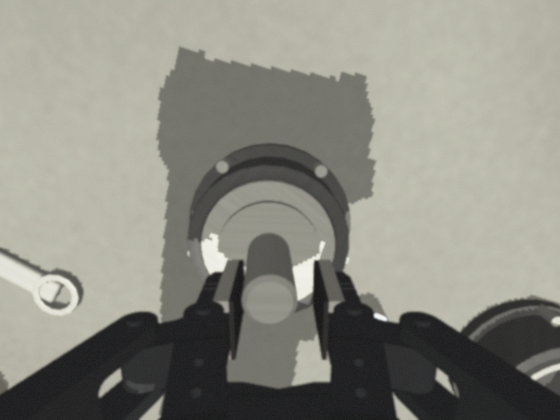

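The pad at left is tipping the shaft, and it has tilted about 1.7° so far. Continuing by 3.5 mm.

Call:
move_arm --increments '[[[0, 0, 0.002, 0], [0, 0, 0.003, 0], [0, 0, 0.003, 0], [0, 0, 0.003, 0], [0, 0, 0.003, 0], [0, 0, 0, 0], [0, 0, 0, 0]]]'

```text
t: 16.33
tool_pos: [0.6371, 0.1737, 0.1051]
tool_rot: [0.988, 1.335, -0.987]
contact_force: [-0.7, 5.0, 3.5]
opening: 0.0291
```

```bash
python3 look2.py w8
```

```text
t 16.33 tcp [0.6371 0.1737 0.1051] F [-0.7  5.   3.5] M [0.85 0.29 0.02]
collar top z 0.0567 slope deg x,y [-1.93  6.33] 2896
shaft 0.0595 143 [array([0.6337, 0.1817]), np.float64(0.0035)]
shaft 0.0635 114 [array([0.6346, 0.1788]), np.float64(0.0002)]
shaft 0.0675 126 [array([0.6347, 0.1784]), np.float64(0.0002)]
shaft 0.0715 131 [array([0.6348, 0.1779]), np.float64(0.0002)]
collar [array([0.6333, 0.1818]), np.float64(0.0011)] 738
r 0.029 0.0464 2631
r 0.0385 0.0449 3206
hub top bb [0.6342 0.1811] [0.0888 0.0898]
```

The tilt measures about 6.1° with the cone still on the cup's rim. Now letting it settle back.

Call:
move_arm --increments '[[[0, 0, 0, 0], [0, 0, 0, 0], [0, 0, -0.002, 0], [0, 0, -0.002, 0], [0, 0, -0.003, 0], [0, 0, -0.003, 0], [0, 0, -0.003, 0], [0, 0, -0.003, 0], [0, 0, -0.003, 0], [0, 0, -0.003, 0], [0, 0, -0.004, 0], [0, 0, -0.004, 0], [0, 0, -0.004, 0], [0, 0, -0.004, 0], [0, 0, 0, 0], [0, 0, 0, 0], [0, 0, 0, 0]]]'

```text
t: 17.8
tool_pos: [0.6341, 0.1827, 0.1048]
tool_rot: [0.988, 1.335, -0.988]
contact_force: [0.4, -0.6, 0.4]
opening: 0.0291
```

```bash
python3 look2.py w9
```

```text
t 17.8 tcp [0.6341 0.1827 0.1048] F [ 0.4 -0.6  0.4] M [ 0.05 -0.03 -0.03]
collar top z 0.0549 slope deg x,y [-1.99  1.83] 3051
shaft 0.0577 95 [array([0.6339, 0.181 ]), np.float64(0.0002)]
shaft 0.0617 105 [array([0.634 , 0.1809]), np.float64(0.0002)]
shaft 0.0657 115 [array([0.6342, 0.1808]), np.float64(0.0002)]
shaft 0.0697 106 [array([0.6343, 0.1807]), np.float64(0.0002)]
collar [array([0.633, 0.182]), np.float64(0.0007)] 298
r 0.029 0.0464 2549
r 0.0385 0.0449 3151
hub top bb [0.6338 0.1813] [0.0896 0.0894]
```

It settled to about 2.3° of residual tilt, held by friction. I'll regrip and seat it with a light upright push.

Call:
move_arm --increments '[[[0.02, 0, 0, 0], [0.03, 0, 0, 0], [0.03, 0, 0, 0], [0.018, 0, 0, 0], [0, 0, 0, 0], [0, 0, 0, 0]]]'

```text
t: 18.35
tool_pos: [0.6335, 0.1826, 0.0793]
tool_rot: [0.987, 1.336, -0.989]
contact_force: [1.0, 0.4, -0.3]
opening: 0.0291
```

Call:
move_arm --increments '[[[0, 0, 0, 0], [0, 0, 0, 0], [0, 0, 0, 0], [0, 0, 0, 0]]]' --gripper 1 --squeeze 30

```text
t: 18.68
tool_pos: [0.6339, 0.1826, 0.0801]
tool_rot: [0.988, 1.335, -0.988]
contact_force: [-0.2, -0.5, -2.7]
opening: 0.0212
```

Call:
move_arm --increments '[[[0.002, 0, 0, 0], [0.002, 0, 0, 0], [0, 0, 0, 0], [0, 0, 0, 0]]]'

```text
t: 19.02
tool_pos: [0.6342, 0.1827, 0.08]
tool_rot: [0.988, 1.335, -0.988]
contact_force: [-3.7, -0.8, 3.6]
opening: 0.021
```

```bash
python3 look2.py w10
```

```text
t 19.02 tcp [0.6342 0.1827 0.08  ] F [-3.7 -0.8  3.6] M [-0.11  0.48  0.  ]
collar top z 0.0546 slope deg x,y [-1.45 -0.05] 2593
shaft 0.0573 151 [array([0.634 , 0.1813]), np.float64(0.0002)]
shaft 0.0613 150 [array([0.6341, 0.1813]), np.float64(0.0002)]
shaft 0.0653 173 [array([0.6343, 0.1813]), np.float64(0.0012)]
shaft 0.0693 299 [array([0.6353, 0.1817]), np.float64(0.0033)]
collar [array([0.6334, 0.1812]), np.float64(0.0008)] 268
r 0.029 0.0465 3058
r 0.0385 0.045 4024
hub top bb [0.6402 0.1814] [0.0769 0.0892]
```

Call:
move_arm --increments '[[[0.001, -0.002, 0, 0], [0.001, -0.002, 0, 0], [0.001, -0.002, 0, 0], [0.001, 0, 0, 0], [0.001, 0, 0, 0], [0, 0, 0, 0], [0, 0, 0, 0]]]'

```text
t: 19.65
tool_pos: [0.634, 0.1826, 0.08]
tool_rot: [0.99, 1.333, -0.985]
contact_force: [-1.7, 0.2, 6.0]
opening: 0.021
```

```bash
python3 look2.py w11
```

```text
t 19.65 tcp [0.634  0.1826 0.08  ] F [-1.7  0.2  6. ] M [-0.01  0.28 -0.02]
collar top z 0.0546 slope deg x,y [-1.12  0.17] 2593
shaft 0.0573 151 [array([0.6339, 0.1813]), np.float64(0.0002)]
shaft 0.0613 158 [array([0.634 , 0.1813]), np.float64(0.0002)]
shaft 0.0653 183 [array([0.6342, 0.1814]), np.float64(0.0014)]
shaft 0.0693 291 [array([0.6352, 0.1812]), np.float64(0.0034)]
collar [array([0.6334, 0.1813]), np.float64(0.0008)] 267
r 0.029 0.0465 3056
r 0.0385 0.045 4044
hub top bb [0.6401 0.1814] [0.0768 0.0895]
```

Call:
move_arm --increments '[[[0.001, -0.002, 0, 0], [0.001, -0.002, 0, 0], [0.001, -0.002, 0, 0], [0.001, -0.002, 0, 0], [0, -0.001, 0, 0], [0, 0, 0, 0], [0, 0, 0, 0]]]'

```text
t: 20.28
tool_pos: [0.6335, 0.1824, 0.08]
tool_rot: [0.993, 1.33, -0.982]
contact_force: [2.2, 0.6, 6.1]
opening: 0.0213
```

```bash
python3 look2.py w12
```

```text
t 20.28 tcp [0.6335 0.1824 0.08  ] F [2.2 0.6 6.1] M [ 0.17 -0.36 -0.01]
collar top z 0.0546 slope deg x,y [-0.81  0.19] 2636
shaft 0.0574 149 [array([0.6336, 0.1811]), np.float64(0.0002)]
shaft 0.0614 154 [array([0.6337, 0.1811]), np.float64(0.0002)]
shaft 0.0654 190 [array([0.6339, 0.1811]), np.float64(0.0012)]
shaft 0.0694 306 [array([0.6349, 0.1815]), np.float64(0.0037)]
collar [array([0.6331, 0.1813]), np.float64(0.0007)] 257
r 0.029 0.0465 3075
r 0.0385 0.045 4057
hub top bb [0.6401 0.1813] [0.0769 0.0895]
```

Call:
move_arm --increments '[[[0.002, -0.002, 0, 0], [0.002, -0.002, 0, 0], [0.002, -0.002, 0, 0], [0, -0.001, 0, 0], [0, 0, 0, 0], [0, 0, 0, 0]]]'

```text
t: 20.83
tool_pos: [0.6333, 0.1823, 0.08]
tool_rot: [0.995, 1.327, -0.979]
contact_force: [3.3, 1.3, 8.3]
opening: 0.0212
```

```bash
python3 look2.py w13
```

```text
t 20.83 tcp [0.6333 0.1823 0.08  ] F [3.3 1.3 8.3] M [ 0.38 -0.64 -0.04]
collar top z 0.0545 slope deg x,y [-0.45  0.32] 2659
shaft 0.0574 144 [array([0.6335, 0.1811]), np.float64(0.0002)]
shaft 0.0614 151 [array([0.6335, 0.1811]), np.float64(0.0002)]
shaft 0.0654 180 [array([0.6337, 0.181 ]), np.float64(0.0014)]
shaft 0.0694 311 [array([0.6347, 0.1812]), np.float64(0.0037)]
collar [array([0.633 , 0.1811]), np.float64(0.0007)] 250
r 0.029 0.0465 3095
r 0.0385 0.045 4063
hub top bb [0.6399 0.1814] [0.0772 0.0891]
```

Call:
move_arm --increments '[[[0.001, -0.002, 0, 0], [0.001, -0.002, 0, 0], [0.001, -0.001, 0, 0], [0, 0, 0, 0], [0, 0, 0, 0], [0, 0.002, 0, 0], [0, 0.003, 0, 0], [0, 0.003, 0, 0], [0, 0.003, 0, 0], [0, 0, 0, 0], [0, 0, 0, 0]]]'

```text
t: 21.8
tool_pos: [0.6339, 0.1825, 0.0798]
tool_rot: [0.993, 1.329, -0.981]
contact_force: [-1.0, -0.0, 14.1]
opening: 0.021
```

```bash
python3 look2.py w14
```

```text
t 21.8 tcp [0.6339 0.1825 0.0798] F [-1.  -0.  14.1] M [ 0.08  0.3  -0.01]
collar top z 0.0544 slope deg x,y [-0.84  0.11] 2580
shaft 0.0573 148 [array([0.6339, 0.1812]), np.float64(0.0002)]
shaft 0.0613 157 [array([0.6339, 0.1812]), np.float64(0.0002)]
shaft 0.0653 187 [array([0.6341, 0.1813]), np.float64(0.0011)]
shaft 0.0693 289 [array([0.6352, 0.1814]), np.float64(0.0036)]
collar [array([0.6334, 0.1812]), np.float64(0.0007)] 237
r 0.029 0.0464 3044
r 0.0385 0.0449 4026
hub top bb [0.6402 0.1814] [0.0769 0.0891]
```

Call:
move_arm --increments '[[[-0.003, 0, 0, 0], [-0.003, 0, 0, 0], [-0.003, 0, 0, 0], [-0.003, 0, 0, 0], [0, 0, 0, 0], [0, 0, 0, 0]]]'

```text
t: 22.35
tool_pos: [0.6332, 0.1823, 0.0799]
tool_rot: [0.993, 1.33, -0.982]
contact_force: [4.7, 2.7, 4.3]
opening: 0.0206
```

Call:
move_arm --increments '[[[0, 0, 0, 0], [0, 0, 0, 0], [0, 0, 0, 0], [0, 0, 0, 0], [0, 0, 0, 0]]]' --gripper 0.66

```text
t: 22.77
tool_pos: [0.6295, 0.1813, 0.0769]
tool_rot: [0.987, 1.336, -0.989]
contact_force: [-0.3, -0.2, 0.3]
opening: 0.0289
```

```bash
python3 look2.py w15
```

```text
t 22.77 tcp [0.6295 0.1813 0.0769] F [-0.3 -0.2  0.3] M [ 0.02  0.02 -0.04]
collar top z 0.0545 slope deg x,y [-0.43 -0.01] 3353
shaft 0.0574 158 [array([0.6337, 0.1812]), np.float64(0.0002)]
shaft 0.0614 199 [array([0.6338, 0.1812]), np.float64(0.0017)]
shaft 0.0654 308 [array([0.6338, 0.1812]), np.float64(0.0039)]
shaft 0.0694 377 [array([0.6341, 0.1811]), np.float64(0.0043)]
collar [array([0.6335, 0.1812]), np.float64(0.0007)] 237
r 0.029 0.0465 3207
r 0.0385 0.045 4135
hub top bb [0.6339 0.181 ] [0.0892 0.09  ]
```

```bash
cat > rel.py <<'E'
import numpy as np,sys
for n in sys.argv[1:]:
    P=np.load(n+".npz")["P"].reshape(-1,3);P=P[~np.isnan(P[:,0])]
    d=P[:,:2]-[.634,.1812];r=np.hypot(*d.T)
    for nm,z,a,b in [("collar",.0546,.014,.0255),("race",.0465,.029,.0355),("hubtop",.045,.0385,.044)]:
        m=(r>a)&(r<b)&(abs(P[:,2]-z)<.003);A=np.c_[d[m],np.ones(m.sum())];k=P[m,2]
        for i in range(5):
            s=np.linalg.lstsq(A,k,rcond=None)[0];o=abs(A@s-k)<.001;A,k=A[o],k[o]
        print(n,nm,np.degrees(s[:2]).round(2),s[2].round(4),len(k))
E
python3 rel.py w4 w6 w9 w15
```

```text
w4 collar [-0.26  0.47] 0.0545 2588
w4 race [ 0.1 -0. ] 0.0464 3041
w4 hubtop [ 0.06 -0.01] 0.0449 3595
w6 collar [0.02 0.49] 0.0545 2953
w6 race [0.06 0.06] 0.0464 2803
w6 hubtop [0.11 0.06] 0.0449 3451
w9 collar [-2.02  1.83] 0.0549 3049
w9 race [0.07 0.04] 0.0464 2517
w9 hubtop [0.11 0.05] 0.0449 2816
w15 collar [-0.52 -0.02] 0.0545 3370
w15 race [0.07 0.03] 0.0464 3151
w15 hubtop [0.12 0.04] 0.0449 3708
```

Released: 0.6° tilt (0.45° before the rock), and the collar is 8.1 mm above the cup face, so it is seated. Backing away.

Call:
move_arm --increments '[[[0, 0, 0, 0], [0, 0, 0, 0], [0, 0, 0, 0], [-0.02, 0, 0, 0], [-0.04, 0, 0, 0], [-0.06, 0, 0, 0], [-0.08, 0, 0, 0], [-0.1, 0, 0, 0], [-0.1, 0, 0, 0], [-0.08, 0, 0, 0], [-0.04, -0.06, 0, 0], [0, -0.08, 0, 0], [0, -0.06, 0, 0], [0, 0, 0, 0], [0, 0, 0, 0], [0, 0, 0, 0]]]' --gripper 0.4

```text
t: 24.15
tool_pos: [0.5832, 0.167, 0.209]
tool_rot: [0.989, 1.334, -0.986]
contact_force: [0.2, 0.3, -0.1]
opening: 0.0509
```

```bash
python3 look2.py w16; python3 rel.py w16
```

```text
t 24.15 tcp [0.5832 0.167  0.209 ] F [ 0.2  0.3 -0.1] M [ 0.   -0.04 -0.03]
collar top z 0.0546 slope deg x,y [-0.52 -0.15] 2058
collar [array([0.6323, 0.1815]), np.float64(0.0015)] 64
r 0.029 0.0465 2025
r 0.0385 0.045 2344
hub top bb [0.634  0.1811] [0.0892 0.0895]
w16 collar [-0.49 -0.09] 0.0546 2000
w16 race [ 0.1  -0.06] 0.0465 1820
w16 hubtop [ 0.11 -0.01] 0.045 1956
```

View pics/w16.png

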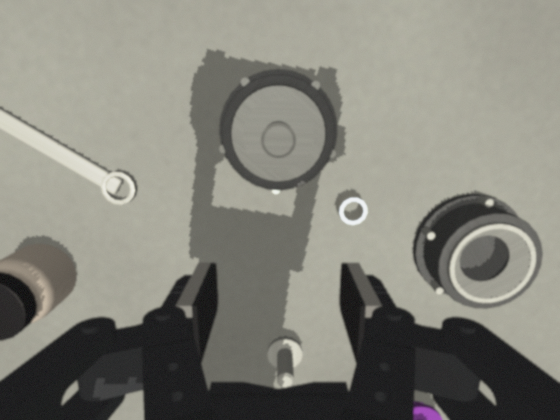

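The stub stands upright in its hub at (279,135). The gripper is clear, and the spacer, wrench and jar are undisturbed. Handing in.

```bash
python3 -c "
from station import ctrl
print(ctrl.finish_job())"
```

```text
the job is handed in; nothing more can be done
None
```

The bare steel big stub is seated upright in the matching left-hand hub, with its cup home on the stop. I handed the job in at about 24 s with the gripper clear.

- **Push:** the cup stopped about 7.5 mm below its starting height. It then held still while the load rose to about 21 N including the stub's weight, the highest reading I took.
- **Rock:** my first try, with the stub still gripped, only lifted it about 1 mm without tipping it, so I set it back down. I then tipped it with a loosely open jaw to about 6.1°, with the cone still on the cup's rim.
- **Settling:** left to itself, the stub stayed tilted about 2.3°. I regripped it, pressed it upright (up to about 18 N on the cup) and let go.
- **Last check:** the collar is 8.1 mm above the cup face, and 8 mm means fully seated. About 0.6° of tilt remains, against 0.45° before the rock.
- **Other things:** the final wrist picture shows the spacer, wrench, jar and small stub where they were. The rest, apart from parts of the wide hub and one purple stub, is outside that view. I touched nothing but the steel stub.

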